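Set a key-paddle rivet in the bench locking pliers

ROBOT

A 6-joint arm with a two-finger parallel gripper is mounted at the origin on a cart in front of the work surface, level with it; the furniture and walls round the work are solid. World frame = base frame: x ahead of the robot, y to its left, z up, the work surface at z = 0. Lengths are in mm, angles in rad, forces in N, time in s.
With the tool pointing down it reaches from about 350 to 775 mm from the base axis. Payload 7.3 kg.
Tool frame: the origin (TCP) lies on the mounting face of the last link; the fingertips stand 178 mm ahead of it and the grasp point (between the pads) lies 159 mm ahead of it; z points along the fingers, y is the line along which they close (so a half turn about z gives the same grasp; the last joint's range is limited). The gripper opens to 92 mm and grips with 3 to 60 N. Pads are 19 mm wide; open, the fingers measure 130 mm over their backs; the gripper's body (75 mm by 190 mm) begins 47 mm behind the grasp point.
Start: joints at [1.069, 0.342, 1.524, -0, 1.275, -0.146], TCP at [182.857, 492.129, 404.741] pointing down, gripper open.
Joint ranges: [-2.53, 2.53], [-0.77, 2.02], [0.04, 2.7], [-1, 4.14], [0.28, 2.66], [-3.11, 3.11]. Speed limits (rad/s): [2.57, 2.57, 3.14, 3.14, 3.14, 3.14].

INTERFACE

Orientations are given as [roll, pitch, yaw] about the fixed x, y, z axes, in that order (R = Rz(yaw) Ry(pitch) Rx(roll)).
In Python, from plant import bot, cams, close_job gives the robot as it stands (bot), with the cameras (cams) and the job as plain functions.
- The arm moves only by the shell command python3 shift.py 'ROWS'. ROWS is one flat JSON list of numbers that holds 1 to 5 rows one after another, with no inner brackets; each row has 5 numbers: the finger opening in mm, then dx, dy, dz in mm, then a turn about the tool's z in rad; each row is the pose to reach, as a shift and turn from the pose commanded when the command began, along the tool's axes at that moment; what a row does not reach only later rows make up. A row lasts 1/8 s, in which the tool goes at most 62.5 mm and 0.188 rad, less where a joint would pass 70% of its speed; a pose out of reach is approached as far as the arm can. The fingers move at their own pace and stop on an object; the grip force is fixed at half the most. Time passes only in rows, so rows that do not move let the fingers close. It prints the time, the measured TCP pose, the force, the opening and the grip force at its end. Input that does not fit is refused with a message, and nothing moves.
- bot.get_obs(): the state, without advancing time (a new reading comes with each control period).
- cams.capture(name): name is "side" or "top" or "wrist"; returns a dict with "color" (384x512x3 uint8, red, green, blue), "K" (3x3 intrinsics, pixels), "R" (3x3) and "t" (3): a world point X has camera coordinates R X + t. Camera axes: x right, y down, z forward; pixel columns grow to the right and rows downward; lengths in mm; the calibration is good to about 2 mm. A picture is of the moment at which its call begins. There is no depth.
- close_job(): hands the job in; it is judged then, once.
The state is a dict: "time": time; "joint_positions": joint angles; "dq": joint speeds; "tau": joint torques, N m; "tool_pos": TCP position; "tcp_rot": TCP orientation; "contact_force": force on the tool from outside, world axes, zero at the start; "moment": the same for the moment, N m; "grip_width": finger opening in mm; "finger_force": force on a finger pad.
Only numpy, scipy, OpenCV 4.12 (cv2) and the standard library are available. Lean on these libraries where they do the work, as an engineer would, in place of code of your own. Each camera call takes 0.05 s, during which the arm holds its last target. There are 200 camera calls.

TASK

The key paddle lying in the bed of the bench locking pliers needs its rivet set: slide it gently along the bed until it is fully home against the end stop, then press the big handle down until the pliers snap over centre and stay locked on the rivet with your hand off. Then press the small release lever at the end of the handle so that the pliers spring open again, leaving the paddle where it lies, fully home with its rivet driven down. Feel for the end of each movement and do not force the paddle, the handle or the lever, and leave the small things lying around the pliers alone.

Things in the scene. Friction and masses are not known exactly. Their poses are not given: they have to be found in the camera images.
- pliers: Grey bench locking pliers bolted to the counter, foot 60 x 245 mm. Origin: under the setting die, at the foot's underside (counter level). Its x runs along the steel bed, the way the paddle slides in; y along the handle, towards its free end; z up. Bed top 24 mm up, x -85 to +25, rails 41 mm apart; end stop face at x = +15, 11 mm high. The open die hangs over the bed at x = 0.
- handle_pad (a point): Point on top of the handle's black rubber grip (25 mm wide, 60 mm long), about 20 mm before its end. Handle hinge runs along the pliers' x, near y 50, z 88. Open, springs hold the pad 178-193 mm up at y 144-162; locked, it is 88-125 mm up at y 182-188, as a daily-set adjusting screw decides (not measured). Resists with up to about 15 N, passes centre 5 mm before a hard stop.
- lever_tail (a point): Top of the release lever's steel tail, a paddle 20 mm wide and 34 mm long sticking out past the handle's end, 48 mm beyond handle_pad; it rides with the handle. With the pliers locked it stands 0 to 14 mm lower than handle_pad. Pressing it down some 15-25 mm (1-4 N, then a stop) pushes the toggle back over centre; the handle then springs up as the tail is let up.
- lever (a joint): Angle of the release lever against the handle, rad: 0 at rest (its spring returns it), grows as the tail is pressed down, 0.50 at its stop; the toggle gives way at about 0.2.
- paddle_end (a point): Middle of the outer end face of the white plastic key paddle (110 x 38 x 6 mm, steel plate and brass rivet near its other end, paper label), 3 mm above its underside. The paddle lies flat in the bed, this end overhanging the bed towards the robot. Push here along the pliers' +x; sliding takes under 1.5 N. Fully home this end is at x = -95 mm in the pliers' frame.
- paddle_nose (a point): Middle of the paddle's inner end face, 110 mm from paddle_end, 3 mm above its underside. Fully home it meets the end stop at x = +15 mm in the pliers' frame, which puts the rivet (15 mm behind the nose) under the die. At the start it is 14 to 32 mm short of the stop.
- rivet (a joint): How far the brass rivet (head 12 mm across) is driven into the paddle, m: 0 at the start (head 4 mm proud of its seat), 0.004 fully down. It is a tight fit that needs about 50 N: only the locked pliers drive it down.
- pin_tin: Round pin tin, 60 mm across, 21 mm high, standing beside the pliers; bystander. Origin: centre of its underside.
- key_tag: Two keys on a round tag, 43 x 100 x 5 mm, lying beside the bed; bystander. Origin: centre of its underside.
- tag_bundle: Bundle of garment tags on a ring, 36 x 94 x 23 mm, lying behind the pliers; bystander. Origin: centre of its underside.

How it is judged:
By the outcome, as a careful person would: the job done as asked, in the order asked, and still so for the second after the job is handed in, with the robot touching nothing.
It also fails if it takes over 61 s, if anything falls off the work surface, if the arm or the gripper's body presses on something with over 40 N, if the wrist force passes 120 N, or if a joint passes its speed limit or range.

## Working session

There is one attempt and no reset: what is moved stays moved. The work goes in short steps, Python scripts to look and compute and a shell command to move; the robot and the scene stay as the last step left them, time stands still between calls to the robot, and variables do not carry over. Pictures are saved under pics/ and viewed, at most 13 in all, crops included, and the job is handed in when it is done.

```bash
ls; mkdir -p pics
python3 - <<'E'
from plant import bot, cams, close_job
import cv2,numpy as np
o=bot.get_obs();print({k:np.round(v,3).tolist() for k,v in o.items()})
for n in("top","side"):
    d=cams.capture(n);cv2.imwrite(f"pics/{n}0.png",d["color"][:,:,::-1]);print(n,d["K"].tolist(),d["R"].round(4).tolist(),d["t"].round(1).tolist())
E
```

```text
pics
plant.py
shift.py
{'time': 0.0, 'joint_positions': [1.069, 0.343, 1.525, -0.0, 1.275, -0.146], 'dq': [0.001, -0.0, -0.001, 0.001, -0.0, -0.0], 'tau': [0.001, -43.124, -24.422, 0.072, 0.056, -0.0], 'tool_pos': [182.782, 492.009, 404.033], 'tcp_rot': [-3.14, -0.0, 2.786], 'contact_force': [-0.008, -0.423, -0.723], 'moment': [0.003, -0.041, 0.017], 'finger_force': 0.0, 'grip_width': 92.034}
top [[396.5273479226826, 0.0, 255.07699900961384], [0.0, 396.5273479226826, 193.8887919901631], [0.0, 0.0, 1.0]] [[0.0075, -0.9999, -0.0142], [-0.9877, -0.0052, -0.1565], [0.1564, 0.0152, -0.9876]] [-38.3, 640.3, 1053.7]
side [[414.8318420312769, 0.0, 255.71848482618242], [0.0, 414.8318420312769, 197.27411476219174], [0.0, 0.0, 1.0]] [[0.9993, -0.0342, 0.0123], [-0.0012, -0.3693, -0.9293], [0.0363, 0.9287, -0.3691]] [-614.6, 117.2, 921.2]
```

View pics/top0.png

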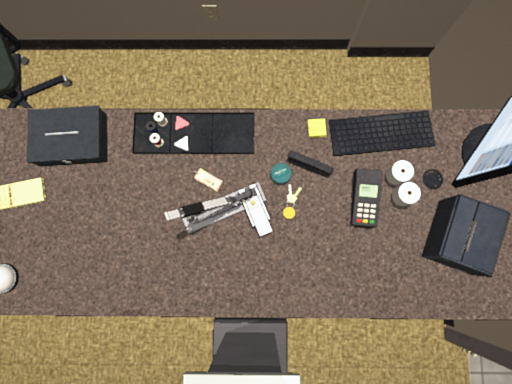

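View pics/side0.png

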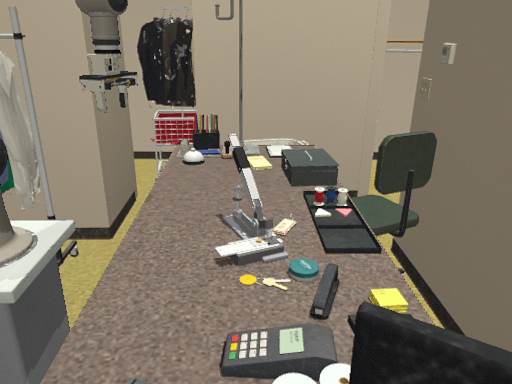

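The top view shows the paddle (white, around 257,215), the bed running from there to about (245,190), the handle grip near (190,210) and the lever at (170,215). The tin is at (281,173), the keys at (290,205) and the tags at (208,180). I'll zoom in for accuracy.

Run:
```python
import cv2
a=cv2.imread("pics/top0.png")[160:255,155:310];cv2.imwrite("pics/topc.png",cv2.resize(a,None,fx=5,fy=5,interpolation=cv2.INTER_CUBIC))
a=cv2.imread("pics/side0.png")[125:275,195:325];cv2.imwrite("pics/sidec.png",cv2.resize(a,None,fx=4,fy=4,interpolation=cv2.INTER_CUBIC))
```

```text
(no output)
```

View pics/topc.png

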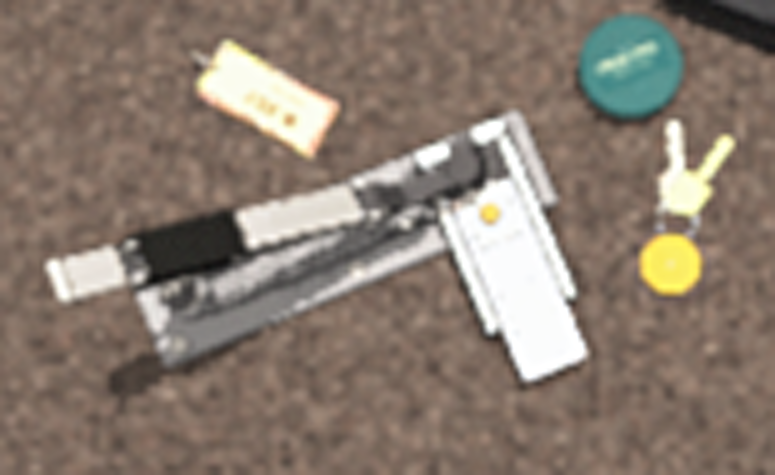

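View pics/sidec.png

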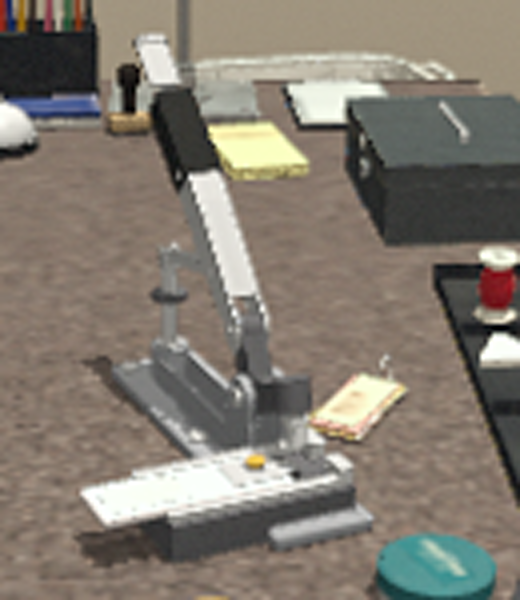

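The top crop shows the paddle end corners at crop (525,382) and (588,354), rivet at (490,213), grip centre about (188,243), tail (50–128, 248–300). The side crop shows the grip at (155–217, 90–185) and the tail top at (138–180, 37–85). I'll back-project these.

```bash
cat > h.py <<'E'
from plant import bot, cams, close_job
import numpy as np
def load(n):
    d=cams.capture(n);return np.array(d["K"]),np.array(d["R"]),np.array(d["t"])
def plane(c,uv,z):
    K,R,t=c;r=R.T@np.linalg.solve(K,[*uv,1]);o=-R.T@t;return o+r*(z-o[2])/r[2]
def proj(c,X):
    K,R,t=c;p=K@(R@np.array(X)+t);return p[:2]/p[2]
def tri(cs,uvs):
    A=[];b=[]
    for c,uv in zip(cs,uvs):
        K,R,t=c;r=R.T@np.linalg.solve(K,[*uv,1]);r/=np.linalg.norm(r);P=np.eye(3)-np.outer(r,r);A.append(P);b.append(P@(-R.T@t))
    X=np.linalg.solve(sum(A),sum(b));return X,[np.linalg.norm(a@X-q) for a,q in zip(A,b)]
tc=lambda x,y:((x+.5)/5-.5+155,(y+.5)/5-.5+160)
sc=lambda x,y:((x+.5)/4-.5+195,(y+.5)/4-.5+125)
E
python3 - <<'E'
from h import *
T,S=load("top"),load("side")
np.set_printoptions(precision=1,suppress=True)
e1,e2=plane(T,tc(525,382),30),plane(T,tc(588,354),30);print("end",e1,e2,(e1+e2)/2,np.linalg.norm(e1-e2))
l=plane(T,tc(460,225),30);r=plane(T,tc(512,185),30)
for a,b in((e1,l),(e2,r)):print("yaw",np.arctan2(*(b-a)[1::-1]))
print("riv",plane(T,tc(490,213),35))
print("end side", [plane(S,sc(*p),30) for p in((83,492),(104,524))], "riv side",plane(S,sc(256,461),36))
for n,a,b in(("grip c",(188,243),(186,133)),("grip far",(139,262),(175,92)),("grip near",(238,230),(197,177)),("tail end",(57,282),(152,38)),("tail near",(124,266),(166,84))):print(n,*tri((T,S),(tc(*a),sc(*b))))
print("foot",[plane(T,tc(*p),6) for p in((130,285),(165,368))],"stopbar",[plane(T,tc(*p),5) for p in((515,110),(555,200))])
E
```

```text
end [524.9 -47.4  30. ] [540.7 -82.5  30. ] [532.8 -64.9  30. ] 38.4949390964316
yaw 0.39991557045390774
yaw 0.42493442704957635
riv [619.2 -27.2  35. ]
end side [array([527., -50.,  30.]), array([539.6, -84.3,  30. ])] riv side [619.9 -27.1  36. ]
grip c [582.9 117.2 179.5] [np.float64(0.8418773260852976), np.float64(0.8418773260850704)]
grip far [573.9 137.2 198.9] [np.float64(1.6961322184130507), np.float64(1.6961322184132788)]
grip near [590.7  95.9 159.2] [np.float64(2.211807954327055), np.float64(2.211807954327283)]
tail end [560.6 170.  224.3] [np.float64(0.8139576740059391), np.float64(0.8139576740059369)]
tail near [570.  143.5 202.3] [np.float64(0.14537385676866732), np.float64(0.14537385676866282)]
foot [array([580.2, 180.4,   6. ]), array([532.7, 158.5,   6. ])] stopbar [array([683.9, -40.6,   5. ]), array([631.1, -64.1,   5. ])]
```

```bash
cat >> h.py <<'E'
from scipy.spatial.transform import Rotation as Ro
O=np.array([641.8,-18.]);YW=.415
X=np.array([np.cos(YW),np.sin(YW)]);Y=np.array([-X[1],X[0]])
def where():
    o=bot.get_obs();p=o["tool_pos"];q=np.array(p[:2])-O;return [q@X,q@Y,p[2]-178],o
def goto(x,y,z,yaw=None):  # pliers-frame tip target -> shift in tool axes
    w,o=where();R=Ro.from_euler("xyz",o["tcp_rot"]).as_matrix()
    W=np.r_[O+x*X+y*Y,z+178]
    tn=0 if yaw is None else -((yaw-o["tcp_rot"][2]+np.pi)%(2*np.pi)-np.pi)
    print("t",o["time"],"tip",np.round(w,1),"shift",np.round(R.T@(W-o["tool_pos"]),1),"turn",round(tn,3),"F pl",np.round([o["contact_force"][:2]@X,o["contact_force"][:2]@Y,o["contact_force"][2]],2))
E
python3 shift.py '[0,-250,-210,50,-0.771,0,-250,-210,50,-0.771,0,-250,-210,50,-0.771,0,-250,-210,50,-0.771,0,-250,-210,50,-0.771]'; python3 -c "
from h import *
goto(-145,0,122,3.557)"
```

```text
time: 0.82
tool_pos: [321.5, 249.0, 362.1]
tcp_rot: [3.141, 0.001, -2.721]
contact_force: [1.1, 0.0, -0.2]
grip_width: 45.9
finger_force: 0.0
t 0.825 tip [-185.5  373.5  184.1] shift [ -38.4 -373.7   62.1] turn 0.005 F pl [ 1.05 -0.43 -0.19]
```

```bash
python3 shift.py '[0,-35,-300,40,0,0,-35,-300,40,0,0,-35,-300,40,0,0,-35,-300,40,0,0,-35,-300,40,0]'; python3 -c "
from h import *
goto(-145,0,122,3.557)"
```

```text
time: 1.45
tool_pos: [474.8, -12.4, 321.8]
tcp_rot: [-3.142, 0.0, -2.727]
contact_force: [0.7, 0.2, -0.7]
grip_width: 0.8
finger_force: 0.0
t 1.45 tip [-150.6   72.5  143.8] shift [ -5.6 -72.5  21.8] turn -0.001 F pl [ 0.71 -0.05 -0.74]
```

```bash
python3 shift.py '[0,-5,-60,20,0,0,-5,-72.5,40,0,0,-5,-72.5,90,0,0,-5,-72.5,121,0,0,-5,-72.5,121,0]'
python3 - <<'E'
from h import *
import cv2
goto(-145,0,22,3.557)
a=cams.capture("side")["color"][125:275,175:325,::-1];cv2.imwrite("pics/s1.png",cv2.resize(a,None,fx=4,fy=4,interpolation=cv2.INTER_CUBIC))
E
```

```text
time: 2.08
tool_pos: [507.0, -74.3, 199.1]
tcp_rot: [3.138, -0.004, -2.727]
contact_force: [0.1, 0.6, -0.3]
grip_width: 0.2
finger_force: 0.0
t 2.075 tip [-146.1    2.8   21.1] shift [-1.1 -2.8 -0.9] turn -0.0 F pl [ 0.37  0.51 -0.29]
```

View pics/s1.png

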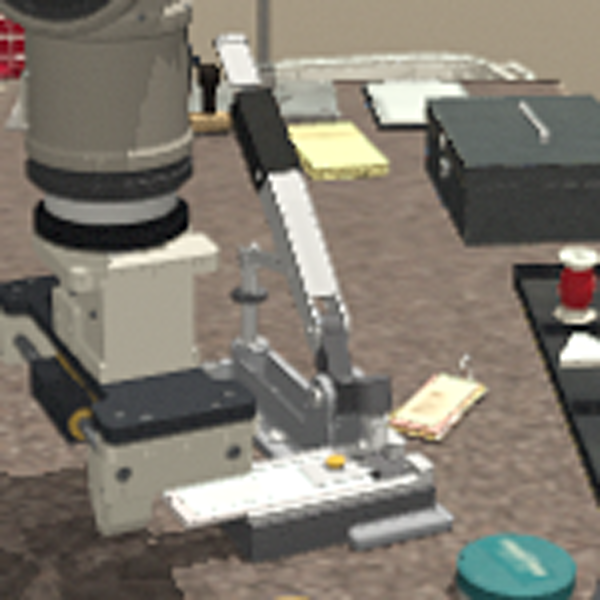

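The fingers stand just short of the paddle's outer end at image (165,500), in line with it. I'll push in small steps.

```bash
python3 shift.py '[0,-4,-1,0,0,0,-8,-2,0,0,0,-12,-2,0,0,0,-15,-2,0,0,0,-17,-2,0,0]'|grep -E 'force|time'; python3 -c "
from h import *
goto(-104.5,0,22)"; python3 shift.py '[0,-3,0,0,0,0,-6,0,0,0,0,-9,0,0,0,0,-12,0,0,0,0,-14,0,0,0]'|grep -E 'force|time'; python3 -c "
from h import *
goto(-104.5,0,22)"
```

```text
time: 2.75
contact_force: [-0.4, 0.9, 0.4]
finger_force: 0.4
t 2.75 tip [-128.2    0.4   23.2] shift [-23.7  -0.4   1.2] turn 0 F pl [0.03 0.94 0.35]
time: 3.38
contact_force: [-0.4, -0.4, 1.3]
finger_force: 0.4
t 3.375 tip [-114.2    0.4   23.1] shift [-9.7 -0.4  1.1] turn 0 F pl [-0.54 -0.15  1.29]
```

```bash
for i in 1; do python3 shift.py '[0,-1.5,0,0,0,0,-3,0,0,0,0,-4.5,0,0,0,0,-6,0,0,0,0,-6,0,0,0]'|grep -E 'contact'; done; python3 -c "
from h import *
goto(-104.5,0,22)"; python3 shift.py '[0,-1,0,0,0,0,-2,0,0,0,0,-2,0,0,0]'|grep -E 'contact'; python3 -c "
from h import *
goto(-104.5,0,22)"
```

```text
contact_force: [0.1, 0.1, -0.5]
t 4.0 tip [-108.2    0.3   23.1] shift [-3.7 -0.3  1.1] turn 0 F pl [ 0.18  0.05 -0.48]
contact_force: [-5.3, -2.5, 3.8]
t 4.375 tip [-107.     0.4   23.1] shift [-2.5 -0.4  1.1] turn 0 F pl [-5.89 -0.16  3.79]
```

Firm contact of about 6 N, where sliding takes under 1.5 N, so this is the end stop. Backing off and checking by eye.

```bash
python3 shift.py '[0,12,0,0,0,0,30,0,-10,0,0,40,0,-60,0,0,60,0,-120,0,0,100,0,-150,0]'|grep -E 'contact'
python3 - <<'E'
from h import *
import cv2
goto(-200,0,170)
A=[cv2.resize(cams.capture(n)["color"][r:r+75,c:c+100,::-1],None,fx=4,fy=4,interpolation=cv2.INTER_CUBIC) for n,r,c in(("top",170,200),("side",215,205))]
cv2.imwrite("pics/c2.png",np.hstack(A))
T=load("top");print(proj(T,np.r_[O-95*X,30]))
E
```

```text
contact_force: [0.0, -1.2, -0.2]
t 5.0 tip [-207.2    0.3  176.5] shift [-7.2 -0.2  6.5] turn 0 F pl [-0.48 -1.14 -0.17]
[262.84476607 225.27392154]
```

View pics/c2.png

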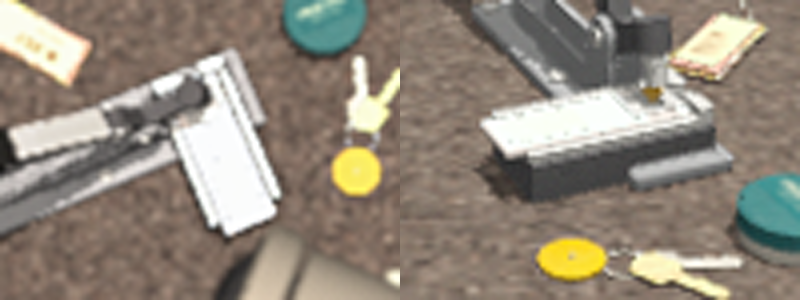

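The paddle end mid is at about full-image (263.6, 225.9), against a predicted (262.8, 225.3) for fully home, and the rivet sits under the die. It is home. Next, move over the handle and turn 90°.

```bash
python3 shift.py '[0,0,0,-60,0.188,0,-50,35,-65,0.376,0,-100,70,-65,0.564,0,-150,105,-65,0.752,0,-180,130,-65,0.94]'|grep -E 'contact'; python3 -c "
from h import *
goto(1,143,240,1.986)"
```

```text
contact_force: [0.5, -0.5, 0.6]
t 5.775 tip [-25.3 131.4 236.9] shift [-7.7 27.7 -3.1] turn 0.687 F pl [ 0.27 -0.62  0.65]
```

```bash
python3 shift.py '[0,-8,28,-3,0.188,0,-8,28,-3,0.376,0,-8,28,-3,0.564,0,-8,28,-3,0.687,0,-8,28,-3,0.687]'|grep -E 'contact'
python3 - <<'E'
from h import *
import cv2
goto(1,143,195,1.986)
a=cams.capture("side")["color"][105:255,185:335,::-1];cv2.imwrite("pics/s3.png",cv2.resize(a,None,fx=4,fy=4,interpolation=cv2.INTER_CUBIC))
E
```

```text
contact_force: [-0.2, -0.2, 0.1]
t 6.4 tip [ -0.  141.9 239.9] shift [ 1.1  1.1 44.9] turn 0.007 F pl [-0.24 -0.1   0.13]
```

View pics/s3.png

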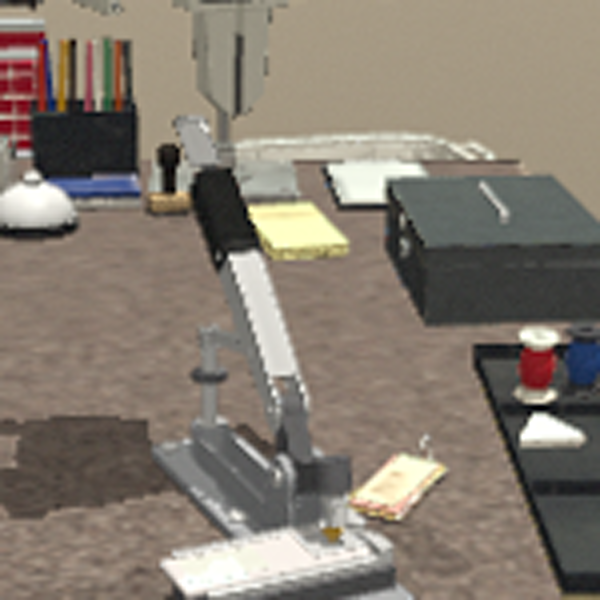

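The closed fingertips (235,110) hang over the grip (centre about 222,215), aligned. Descending to feel contact.

```bash
python3 shift.py '[0,1,1,20,0,0,1,1,40,0,0,1,1,46,0,0,1,1,50,0,0,1,1,50,0]'|grep -E 'contact'; python3 -c "
from h import *
goto(1,143,183)"
```

```text
contact_force: [-0.0, -0.4, 0.3]
t 7.075 tip [  0.9 142.7 191.5] shift [0.3 0.1 8.5] turn 0 F pl [-0.2  -0.38  0.34]
```

```bash
python3 shift.py '[0,0,0,3,0,0,0,0,6,0,0,0,0,9,0,0,0,0,9,0]'|grep -E 'contact'; python3 -c "
from h import *
goto(1,143,183)"
```

```text
contact_force: [1.2, -0.1, 0.6]
t 7.575 tip [  0.8 142.7 181.9] shift [ 0.3  0.2 -1.1] turn 0 F pl [ 1.06 -0.56  0.56]
```

```bash
python3 shift.py '[0,0,0,3,0,0,0,0,6,0,0,0,0,6,0]'|grep -E 'contact'; python3 shift.py '[0,0,0,3,0,0,0,0,6,0,0,0,0,6,0]'|grep -E 'contact'; python3 -c "
from h import *
goto(1,143,183)"
```

```text
contact_force: [0.2, -0.4, 1.3]
contact_force: [0.6, -0.4, 3.9]
t 8.325 tip [  0.9 142.7 170.3] shift [  0.3   0.1 -12.7] turn 0 F pl [ 0.37 -0.63  3.91]
```

```bash
python3 shift.py '[0,4.5,0,4,0,0,9,0,8,0,0,13.5,0,13,0,0,18,0,18,0,0,18,0,18,0]'|grep -E 'contact'; python3 -c "
from h import *
goto(1,168.8,140.9)"
```

```text
contact_force: [4.1, -9.7, 6.7]
t 8.95 tip [  1.  159.2 152.8] shift [ 9.7  0.  11.9] turn 0 F pl [ -0.21 -10.53   6.72]
```

```bash
python3 shift.py '[0,3,0,5,0,0,6,0,10,0,0,8,0,14,0,0,8,0,14,0]'|grep -E 'contact'; python3 -c "
from h import *
goto(1,175,128)"
```

```text
contact_force: [2.8, -4.8, 3.8]
t 9.45 tip [  0.9 168.3 138.3] shift [ 6.8  0.1 10.3] turn 0 F pl [ 0.66 -5.55  3.84]
```

```bash
python3 shift.py '[0,2,0,4,0,0,4,0,8,0,0,6,0,12,0,0,6,0,12,0]'|grep -E 'contact'; python3 -c "
from h import *
goto(1,178,120)"
```

```text
contact_force: [0.6, -1.2, 2.8]
t 9.95 tip [  0.5 175.2 125.5] shift [2.8 0.5 5.5] turn 0 F pl [ 0.05 -1.38  2.77]
```

```bash
for i in 1; do python3 shift.py '[0,1,0,3,0,0,2,0,6,0,0,2,0,6,0]'|grep -E 'contact'; done; python3 -c "
from h import *
goto(1,178,120)"; python3 shift.py '[0,1,0,3,0,0,1,0,5,0,0,1,0,5,0]'|grep -E 'contact'; python3 -c "
from h import *
goto(1,178,120)"
```

```text
contact_force: [0.9, -0.4, 2.0]
t 10.325 tip [  0.5 177.  119.6] shift [ 1.   0.5 -0.4] turn 0 F pl [ 0.66 -0.75  1.99]
contact_force: [0.1, 0.6, 0.4]
t 10.7 tip [  0.5 177.9 114.7] shift [ 0.1  0.5 -5.3] turn 0 F pl [0.36 0.55 0.44]
```

Run:
```python
from h import *
import cv2
a=cams.capture("side")["color"][125:275,185:335,::-1];b=cams.capture("top")["color"][160:260,150:250,::-1]
cv2.imwrite("pics/s4.png",np.hstack([cv2.resize(a,(400,400),interpolation=cv2.INTER_CUBIC),cv2.resize(b,(400,400),interpolation=cv2.INTER_CUBIC)]))
```

```text
(no output)
```

View pics/s4.png

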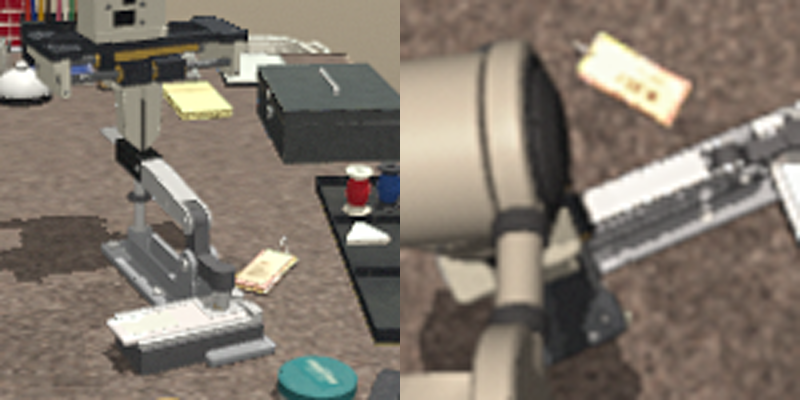

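The handle is down with the fingertip on the grip at (140,145) and the die on the rivet. I'll keep pressing gently until the hard stop.

```bash
for i in 1; do python3 shift.py '[0,1,0,2,0,0,1,0,4,0,0,1,0,4,0]'|grep -E 'contact'; done; python3 -c "
from h import *
goto(1,178,120)"; python3 shift.py '[0,0,0,2,0,0,1,0,4,0,0,1,0,4,0]'|grep -E 'contact'; python3 -c "
from h import *
goto(1,178,120)"
```

```text
contact_force: [0.2, -0.1, -0.1]
t 11.175 tip [  0.5 178.8 110.8] shift [-0.8  0.5 -9.2] turn 0 F pl [ 0.15 -0.18 -0.09]
contact_force: [-2.2, -2.8, 9.5]
t 11.55 tip [  0.6 179.2 108.7] shift [ -1.2   0.4 -11.3] turn 0 F pl [-3.18 -1.65  9.46]
```

```bash
python3 shift.py '[0,0,0,0.5,0,0,0,0,1,0,0,0,0,1,0]'|grep -E 'contact'; python3 -c "
from h import *
goto(1,178,120)"
```

```text
contact_force: [-5.0, -3.7, 14.9]
t 11.925 tip [  0.6 179.2 108.4] shift [ -1.2   0.5 -11.6] turn 0 F pl [-6.05 -1.38 14.9 ]
```

That is a hard stop: 5 N more per mm and no travel. Lifting off to see whether it stays locked.

```bash
python3 shift.py '[0,0,0,-5,0,0,0,0,-30,0,0,-10,0,-70,0,0,-60,-40,-90,0,0,-110,-80,-100,0]'|grep -E 'contact'
python3 - <<'E'
from h import *
import cv2
goto(0,220,130,1.986)
a=cams.capture("side")["color"][125:275,185:335,::-1];b=cams.capture("top")["color"][170:270,150:250,::-1]
cv2.imwrite("pics/s5.png",np.hstack([cv2.resize(a,(400,400),interpolation=cv2.INTER_CUBIC),cv2.resize(b,(400,400),interpolation=cv2.INTER_CUBIC)]))
E
```

```text
contact_force: [1.2, 0.0, -0.9]
t 12.55 tip [-75.2  73.9 206. ] shift [145.5  76.2  76. ] turn 0.008 F pl [ 1.11 -0.44 -0.87]
```

View pics/s5.png

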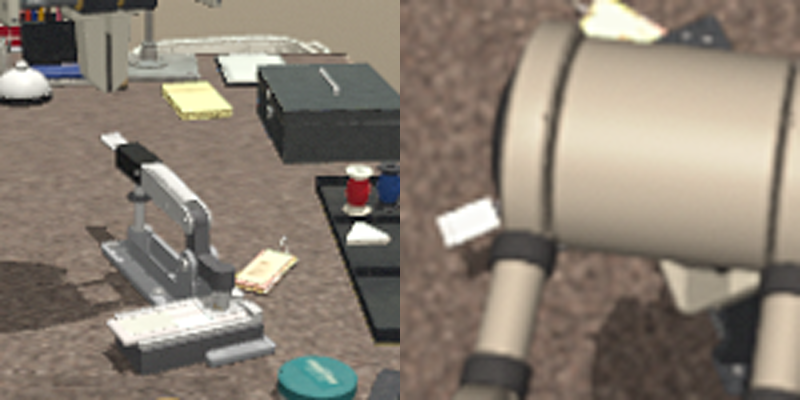

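The pliers stay locked with the hand off. The tail is at (115,141) in the left panel and (469,220) in the right. Triangulating it.

Run:
```python
from h import *
T,S=load("top"),load("side")
def f(n,a,b):
    p,e=tri((T,S),((a[0]/4+150,a[1]/4+170),(b[0]/2.667+185,b[1]/2.667+125)));q=p[:2]-O;print(n,np.round([q@X,q@Y,p[2]],1),np.round(e,1))
f("c",(69,220),(115,141));f("end",(42,230),(109,134.5))
goto(0,220,170,1.986)
```

```text
c [  0.3 232.7 102.5] [0.1 0.1]
end [  1.2 251.1 103.3] [0.1 0.1]
t 12.75 tip [-75.1  73.8 205.2] shift [146.   75.5  35.3] turn 0.003 F pl [-0.29  0.57 -0.51]
```

```bash
python3 shift.py '[0,55,25,10,0,0,110,50,20,0,0,162,76,30,0,0,162,76,60,0,0,162,76,85,0]'|grep -E 'contact'; python3 -c "
from h import *
goto(0.5,236,110,1.986)"
```

```text
contact_force: [-0.2, 0.4, -0.2]
t 13.375 tip [  0.9 239.9 118.2] shift [-3.9 -0.4  8.2] turn 0.01 F pl [-0.06  0.44 -0.16]
```

```bash
python3 shift.py '[0,-3,0,2,0,0,-3,0,5,0,0,-3,0,8,0,0,-3,0,11,0,0,-3,0,11,0]'|grep -E 'contact'; python3 -c "
from h import *
goto(0.5,236,102,1.986)"; python3 shift.py '[0,0,0,3,0,0,0,0,6,0,0,0,0,6,0]'|grep -E 'contact'; python3 -c "
from h import *
goto(0.5,236,102,1.986)"
```

```text
contact_force: [-0.1, 0.2, -0.2]
t 14.0 tip [  0.4 233.9 109.2] shift [2.1 0.1 7.2] turn 0.005 F pl [-0.01  0.25 -0.18]
contact_force: [0.7, 0.3, 0.2]
t 14.375 tip [  0.4 234.  102.7] shift [2.  0.1 0.7] turn 0.006 F pl [ 0.79 -0.03  0.25]
```

```bash
python3 shift.py '[0,1,0,2.5,0,0,1,0,5,0,0,1,0,7.5,0,0,1,0,10,0,0,1,0,10,0]'|grep -E 'contact'; python3 -c "
from h import *
goto(0.5,236,102)"; python3 shift.py '[0,0,0,2,0,0,0,0,4,0,0,0,0,5,0,0,0,0,5,0]'|grep -E 'contact'; python3 -c "
from h import *
goto(0.5,236,102)"
```

```text
contact_force: [-0.9, 0.7, 4.7]
t 15.0 tip [  0.5 235.2  93.2] shift [ 0.8 -0.  -8.8] turn 0 F pl [-0.55  1.04  4.72]
contact_force: [-0.9, 2.7, 3.7]
t 15.5 tip [  0.5 235.1  87.9] shift [  0.9  -0.  -14.1] turn 0 F pl [0.27 2.86 3.68]
```

```bash
python3 shift.py '[0,0,0,2,0,0,0,0,3,0,0,0,0,3,0]'|grep -E 'contact'; python3 shift.py '[0,0,0,1.5,0,0,0,0,3,0,0,0,0,3,0]'|grep -E 'contact'; python3 -c "
from h import *
goto(0.5,236,102)"
```

```text
contact_force: [-1.2, 2.2, 2.9]
contact_force: [-0.6, 1.8, 1.8]
t 16.25 tip [  0.5 235.   81.8] shift [  1.    0.  -20.2] turn 0 F pl [0.16 1.88 1.85]
```

```bash
python3 shift.py '[0,0,0,1.5,0,0,0,0,3,0,0,0,0,3,0]'|grep -E 'contact'; python3 -c "
from h import *
goto(0.5,236,102)
import cv2
a=cams.capture('side')['color'][125:275,185:335,::-1]
cv2.imwrite('pics/s6.png',cv2.resize(a,(600,600),interpolation=cv2.INTER_CUBIC))"
```

```text
contact_force: [-1.6, 1.8, 2.7]
t 16.625 tip [  0.5 234.9  79. ] shift [  1.1   0.  -23. ] turn 0 F pl [-0.77  2.34  2.73]
```

View pics/s6.png

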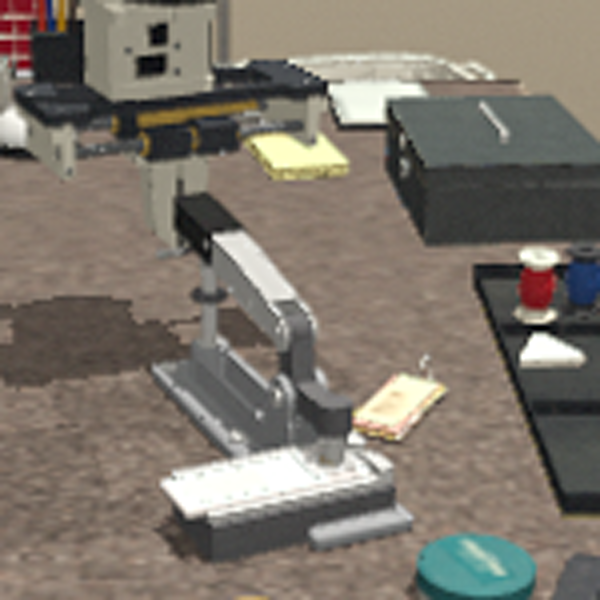

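The tail is pressed about 23 mm and force is low, so the toggle has given way. Letting it up gradually.

```bash
python3 shift.py '[0,0,0,-5,0,0,0,0,-12,0,0,0,0,-20,0,0,0,0,-30,0,0,0,0,-40,0]'|grep -E 'contact'; python3 shift.py '[0,0,0,-10,0,0,0,0,-25,0,0,0,0,-40,0,0,0,0,-60,0,0,0,0,-80,0]'|grep -E 'contact';python3 shift.py '[0,0,0,-30,0,0,0,0,-60,0,0,0,0,-90,0,0,20,0,-110,0,0,60,0,-110,0]'
python3 - <<'E'
from h import *
import cv2
goto(0.5,300,300)
a=cams.capture("side")["color"][125:275,185:335,::-1];b=cams.capture("top")["color"][165:240,160:310,::-1]
cv2.imwrite("pics/s7.png",np.hstack([cv2.resize(a,(400,400),interpolation=cv2.INTER_CUBIC),np.vstack([cv2.resize(b,(400,200),interpolation=cv2.INTER_CUBIC),cv2.resize(a[80:130,30:130],(400,200),interpolation=cv2.INTER_CUBIC)])]))
E
```

```text
contact_force: [0.4, -2.0, 4.0]
contact_force: [-0.3, 0.3, 0.2]
time: 18.55
tool_pos: [523.0, 251.7, 489.4]
tcp_rot: [3.138, 0.0, 1.989]
contact_force: [1.3, 0.6, -0.3]
grip_width: 0.2
finger_force: 0.0
t 18.55 tip [1.000e-01 2.947e+02 3.114e+02] shift [ 5.3  0.4 11.4] turn 0 F pl [ 1.39  0.02 -0.27]
```

View pics/s7.png

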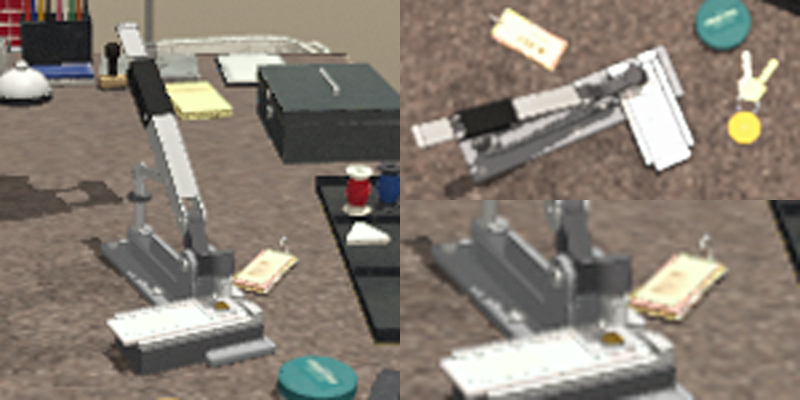

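The pliers are open, the rivet looks flush and the bystanders are untouched. One numeric check that the paddle end hasn't moved since it reached home.

Run:
```python
from h import *
import cv2
old=cv2.imread("pics/c2.png")[:,:400]
new=cv2.resize(cams.capture("top")["color"][170:245,200:300,::-1],None,fx=4,fy=4,interpolation=cv2.INTER_CUBIC)
for n,(r0,r1,c0,c1) in dict(end=(195,240,205,230),pad=(190,232,205,262),keys=(60,200,330,400),right=(150,222,250,285)).items():
    m=cv2.matchTemplate(new,old[r0:r1,c0:c1],cv2.TM_CCOEFF_NORMED);_,v,_,l=cv2.minMaxLoc(m);print(n,round(v,3),(l[0]-c0)/4,(l[1]-r0)/4)
```

```text
end 0.998 0.0 0.0
pad 0.998 0.0 0.0
keys 0.999 0.0 0.0
right 0.999 0.0 0.0
```

```bash
python3 -c "
from plant import bot, cams, close_job
print(close_job())"
```

```text
the job is handed in; nothing more can be done
None
```

The job is handed in at about 19 s: the paddle went home against the stop, the pliers locked and stayed locked hands-off, and the release lever sprang them open again; in the last pictures the rivet looks driven down and the paddle and keys have not moved.

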